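# Pack a specimen container into its shipping canister

### The job

Pack the specimen container for dispatch: stand the empty canister base in the round well of the foam shipper so that it cannot tip, then stand the specimen container upright inside it, and last put the tall cap over it until its rim rests on the base's foot. The specimen container stands in the wire basket, close behind the tall reagent bottle, so before you take it out move that bottle onto the square steel tray and leave it standing there. Set the bottle and the specimen down without tipping or dropping them, and leave the jar, the tip box and the cold pack where they are.

Things in the scene. Friction and masses are not known exactly. Their poses are not given: they have to be found in the camera images.
- bottle_center (a point): Tall round reagent bottle, 145 mm high: amber glass body of diameter 54 mm up to 98 mm, a shoulder up to 114 mm, then a black screw cap of diameter 34 mm from 114 mm to the top (grip it there); paper label. Weighs about 220 g. Starts upright in the wire basket, in its end nearer the robot. The point is on its axis, half-way up (72.5 mm above its foot); z points up along its axis.
- sample_center (a point): Specimen container, a slim clear round vial, 86 mm high, diameter 25 mm, with a white screw cap of diameter 27 mm over its top 22 mm (grip it there), flat foot. Weighs about 50 g. Starts upright in the wire basket, in its far end, only about 4 to 8 mm behind the bottle. The point is on its axis, half-way up (43 mm above its foot); z points up along its axis.
- canister_center (a point): Canister base: round open cup 62 mm high. Grey foot of diameter 64 mm up to 30 mm, above it a white sleeve of diameter 50 mm up to its rim at 62 mm, open at the top; the bore has diameter 40 mm and its floor is 6 mm above the underside. Grip it across the sleeve from above. Weighs about 140 g. Starts upright on the table. The point is on its axis, half-way up (31 mm above its underside); z points up along its axis.
- cap_center (a point): Tall canister cap: grey plastic cup turned upside down, ribbed near its top, outer diameter 64 mm, 70 mm high, closed top 4 mm thick, inner diameter 59 mm, 66 mm deep. It goes over the white sleeve of the canister base and its lower rim then rests on the wide grey foot, so that together they are 100 mm high. Weighs about 50 g. Starts on the table, already open side down. The point is on its axis, half-way up (35 mm above its lower rim); z points up.
- well (a point): Centre of the floor of the round well in the foam shipper, into which the canister base goes. The shipper is a low fixed carton, 122 x 202 mm, 42 mm high, filled with dark foam whose upper face is 40 mm above the table. The well has diameter 80 mm and is 20 mm deep, so this point is 20 mm above the table. The long side of the shipper runs along this point's y; the cold pack lies in a rectangular recess, centred 94 mm from the well towards +y.
- basket: Fixed basket of white wire, 126 mm (its x) by 110 mm (its y), walls 50 mm high, floor for things 4 mm above the table; holds the bottle at its -x end and the specimen container at its +x end. Origin: centre of its underside, on the table.
- tray: Fixed square steel tray, 126 x 126 mm, rim 12 mm high and 3 mm thick, floor 3 mm above the table, empty: the place for the bottle. Origin: centre of its underside, on the table; x and y along its sides.
- jar_center (a point): Bystander, to be left alone: low wide clear jar with white lid, diameter 62 mm, 54 mm high, on the table. The point is half-way up.
- tipbox_center (a point): Bystander, to be left alone: rectangular box of pipette tips, 68 x 94 mm (x, y), 50 mm high, grey with clear lid, on the table. The point is half-way up.
- coldpack_center (a point): Bystander, to be left alone: blue hard-shell cold pack, 52 x 78 x 26 mm, lying in the rectangular recess of the shipper beside the well; its top is 46 mm above the table. The point is half-way up.
Mind the look-alikes: they are no part of the job. Of the things that look like the part that bears bottle_center, the smallest one is meant.

How it is judged (in metres and radians):
On the way, in this order (a step that is already met when the one before it is completed fails the run):
1. the canister base stands seated in the shipper's well, released (horizontal distance between canister_center and well below 0.011 m and z of canister_center in the frame of well below 0.035 m and angle between canister_center's own z axis and vertical below 0.08 rad and contact force between the fingers and canister below 0.1 N), for 0.2 s.
2. the specimen container stands on the floor of the canister base, released, the base still in the well (horizontal distance between sample_center and canister_center below 0.012 m and z of sample_center in the frame of canister_center below 0.0225 m and horizontal distance between canister_center and well below 0.011 m and z of canister_center in the frame of well below 0.035 m and angle between canister_center's own z axis and vertical below 0.08 rad and contact force between the fingers and sample below 0.1 N), for 0.2 s.
At the end, for the whole second after the job is handed in: Bottle upright on the tray floor inside its rim; canister base upright on the well floor (within 11 mm of its centre); specimen on the base floor (within 12 mm of its axis); cap over it, rim on the foot (gap under 4 mm, within 8 mm of its axis). All released and at rest (all of step 2 and x of bottle_center in the frame of tray between -0.036 and 0.036 m and y of bottle_center in the frame of tray between -0.036 and 0.036 m and z of bottle_center in the frame of tray below 0.08 m and angle between bottle_center's own z axis and vertical below 0.1 rad and horizontal distance between cap_center and canister_center below 0.008 m and z of cap_center in the frame of canister_center below 0.038 m and angle between cap_center's own z axis and vertical below 0.08 rad and contact force between the fingers and bottle below 0.1 N and contact force between the fingers and canister below 0.1 N and contact force between the fingers and cap below 0.1 N and linear speed of each of bottle, sample, canister, cap below 0.02 m/s and angular speed of each of bottle, sample, canister, cap below 0.2 rad/s); the robot touches nothing.
It fails at once if the specimen container or the bottle is tipped more than 40 degrees (angle between any of sample_center, bottle_center's own z axis and vertical above 0.7 rad).
It fails at once if the specimen container or the bottle is dropped (falls free of the fingers faster than 0.8 m/s, more than about 30 mm) ((contact force between the fingers and sample below 0.05 N and linear speed of sample above 0.8 m/s) or (contact force between the fingers and bottle below 0.05 N and linear speed of bottle above 0.8 m/s)).
It fails at once if the jar, the tip box or the cold pack is shifted by more than 30 mm (distance of any of jar_center, tipbox_center, coldpack_center from where it was at the start of the episode above 0.03 m).
It also fails if it takes over 99 s, if anything falls off the work surface, if the arm or the gripper's body presses on something with over 40 N, if the wrist force passes 120 N, or if a joint passes its speed limit or range.

### The arm

A 6-joint arm with a two-finger parallel gripper is mounted at the origin on the work surface. World frame = base frame: x ahead of the robot, y to its left, z up, the work surface at z = 0. Lengths are in mm, angles in rad, forces in N, time in s.
With the tool pointing down it reaches from about 275 to 1000 mm from the base axis. Payload 8.4 kg.
Tool frame: the origin (TCP) lies at the very end of the fingers, on their centre line; the grasp point (between the pads) lies 19 mm behind it; z points along the fingers, x is the direction in which the jaws open and shut, and the axes are right-handed (so a half turn about z gives the same grasp; the last joint's range is limited). The gripper opens to 85 mm and grips with 20 to 120 N. Pads are 22 mm wide; open, the fingers measure 114 mm over their backs; the gripper's body (76 mm by 85 mm) begins 54 mm behind the grasp point. The pads swing forward as they close: fully open they stand 13 mm farther back than shut.
Start: joints at [1.289, 0.353, 1.633, -0, 1.155, -0.002], TCP at [172.601, 600.697, 231.281] pointing down, gripper open.
Joint ranges: [-2.63, 2.63], [-0.92, 2.1], [0.06, 2.66], [-1.3, 4.44], [0, 2.69], [-3.02, 3.02]. Speed limits (rad/s): [2.22, 2.22, 2.79, 3.14, 3.14, 3.14].

### API

Orientations are given as [roll, pitch, yaw] about the fixed x, y, z axes, in that order (R = Rz(yaw) Ry(pitch) Rx(roll)).
In Python, from rig import r gives the robot as it stands. The module is installed in compiled form; this text tells all that it offers.
- The arm moves only by the tool apply_moves, never from a script. Its argument "targets" is a list that holds one entry, the list of rows, each a list of 7 numbers: the gripper's target within -1 to 1 (fully open at 1, half-way at 0, shut at -1), then the shift along the tool's x, y, z in cm, then the turn, a rotation vector about the tool's x, y, z in degrees. A call has 1 to 8 rows; each row is the pose to reach, as a shift and turn from the pose measured when the call began, along the tool's axes at that moment; what a row does not reach only later rows make up. A row lasts 1/10 s, in which the tool goes at most 50 mm and 8.59 degrees, less where a joint would pass 70% of its speed; a pose out of reach is approached as far as the arm can. A call with a gripper value outside its range is refused whole. The fingers move at their own pace and stop on an object; "newtons" is the grip in N (left out, the last holds). Time passes only in rows, so rows that repeat a pose let the fingers close. It gives the time, the measured TCP pose, the force and the opening at its end, in the units of the state.
- r.sense(): the state, without advancing time (a new reading comes with each control period).
- r.grab_frame(name): name is "scene" or "top" or "wrist"; returns a dict with "pixels" (420x560x3 uint8, red, green, blue), "fov_y" (degrees; the focal length in pixels is half the picture's height over the tangent of half this angle, whatever the lens; pixels are square), "cx", "cy" (the principal point, pixels), "D" ([k1, k2, p1, p2, k3] as OpenCV has them; the pictures are not rectified), "R" (3x3) and "t" (3): a world point X has camera coordinates R X + t; the wrist camera has in their place "mount" (4x4, takes a point from camera to tool coordinates, whose origin is the TCP and whose axes are the tool frame's). Camera axes: x right, y down, z forward; pixel columns grow to the right and rows downward; lengths in mm; the calibration is good to about 2 mm. A picture is of the moment at which its call begins: read the wrist's pose just before it. There is no depth.
- r.sign_off(): hands the job in, once; it reports no verdict.
The state is a dict: "clock": time; "qpos": joint angles; "qvel": joint speeds; "joint_efforts": joint torques, N m; "eef_pos": TCP position; "tcp_rot": TCP orientation; "contact_force": force on the tool from outside, world axes, zero at the start; "wrist_torque": the same for the moment, N m; "opening": opening from 0.0 (shut) to 1.0 (fully open).
Only numpy, scipy, OpenCV 4.12 (cv2) and the standard library are available. Lean on these libraries where they do the work, as an engineer would, in place of code of your own. Each camera call takes 0.05 s, during which the arm holds its last target. There are 200 camera calls.

## Working session

There is one attempt and no reset: what is moved stays moved. The work goes in short steps, Python scripts to look and compute and a tool call to move; the robot and the scene stay as the last step left them, time stands still between calls to the robot, and variables do not carry over. Pictures are saved under pics/ and viewed, about 12 in all and at most 16, crops included, and the job is handed in when it is done.

Besides the shell and the picture viewer there is one more tool, called after "Request:" as name(argument=value, ...) on one line, values as JSON. apply_moves: Moves the arm, as the interface text tells. Its arguments: {"type":"object","properties":{"targets":{"type":"array"},"newtons":{"type":"number"}},"required":["targets"]}

```bash
mkdir -p pics
cat > h.py <<'E'
import numpy as np, cv2
from scipy.spatial.transform import Rotation as Ro
from rig import r
def grab(name, save=None):
    s=r.sense(); f=r.grab_frame(name); p=f["pixels"]
    h=p.shape[0]; fl=h/2/np.tan(np.radians(f["fov_y"])/2)
    K=np.array([[fl,0,f["cx"]],[0,fl,f["cy"]],[0,0,1]]); D=np.array(f["D"],float)
    if "mount" in f:
        T=np.eye(4); T[:3,:3]=Ro.from_euler('xyz',s["tcp_rot"]).as_matrix(); T[:3,3]=s["eef_pos"]
        W=T@np.array(f["mount"]); R=W[:3,:3].T; t=-R@W[:3,3]
    else: R=np.array(f["R"]); t=np.array(f["t"])
    if save: cv2.imwrite("pics/"+save,cv2.cvtColor(p,cv2.COLOR_RGB2BGR))
    return dict(img=p,K=K,D=D,R=R,t=t)
def ray(c,uv):
    q=cv2.undistortPoints(np.array([[uv]],float),c["K"],c["D"])[0,0]
    return -c["R"].T@c["t"], c["R"].T@np.array([q[0],q[1],1])
def onz(c,uv,z):
    o,d=ray(c,uv); return (o+d*(z-o[2])/d[2]).round(1)
def proj(c,X):
    return cv2.projectPoints(np.array([X],float),cv2.Rodrigues(c["R"])[0],c["t"],c["K"],c["D"])[0].ravel().round(1)
E
python3 - <<'E'
from h import *
s=r.sense(); print(s["clock"],s["eef_pos"],s["tcp_rot"],s["contact_force"],s["opening"])
for n in ("top","scene"):
    c=grab(n,n+"0.png"); print(n,-c["R"].T@c["t"],c["K"][0,0],c["D"])
c=grab("wrist","wrist0.png"); print(r.grab_frame("wrist")["mount"])
E
```

```text
0.0 [172.44955217 600.2147481  230.53645532] [-3.14157854e+00  1.42723598e-03  1.29102972e+00] [ 0.97509959 -0.39818326 -0.87854629] 1.0004674785568695
top [ 380.19160389  -76.62707737 1015.32685347] 379.47355841151483 [-0.00866856  0.          0.          0.          0.        ]
scene [1102.52456617 -379.49042162  688.92758877] 399.66523089153645 [-0.12055849  0.          0.          0.          0.        ]
[[ 9.99999523e-01  1.87109436e-04 -9.58929860e-04 -7.80312810e-01]
 [ 1.26733646e-04  9.48356075e-01  3.17207722e-01 -8.16403018e+01]
 [ 9.68759516e-04 -3.17207692e-01  9.48355599e-01 -1.41989959e+02]
 [ 0.00000000e+00  0.00000000e+00  0.00000000e+00  1.00000000e+00]]
```

View pics/top0.png

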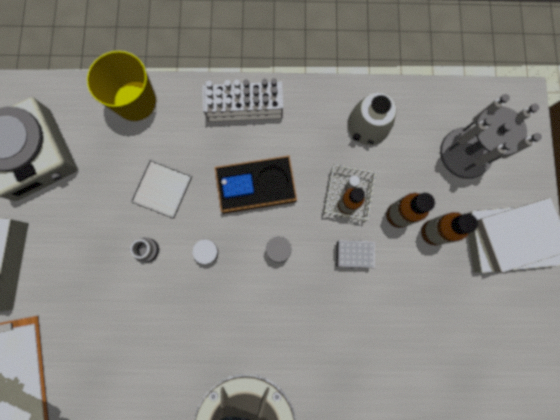

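View pics/scene0.png

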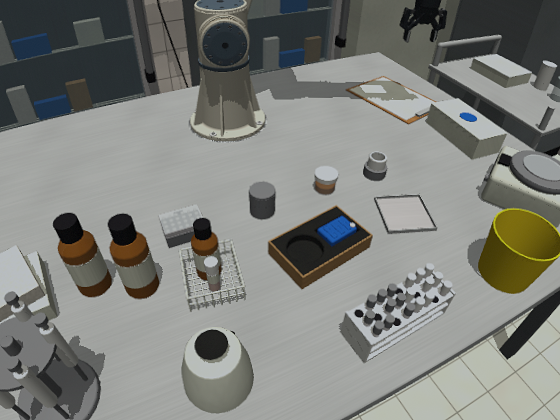

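Top view: bottle candidates are (354,198) in the basket, (411,209) and (448,228) beside it. The basket one is the smallest and stands in the basket, so it is the one meant. Also seen: vial cap (355,182), well (272,180), tray (162,189), canister base (144,249), jar (204,253), canister cap (278,249), tip box (356,253). I'll enlarge to confirm.

Run:
```python
from h import *
a=cv2.imread("pics/top0.png")
A=cv2.resize(a[150:275,320:480],None,fx=3.5,fy=3.5,interpolation=cv2.INTER_CUBIC)
B=cv2.resize(a[150:275,120:310],None,fx=3.5,fy=3.5,interpolation=cv2.INTER_CUBIC)
C=np.zeros((600,800,3),np.uint8)
A=cv2.resize(a[150:275,320:480],None,fx=2.4,fy=2.4,interpolation=cv2.INTER_CUBIC);B=cv2.resize(a[150:275,120:310],None,fx=2.4,fy=2.4,interpolation=cv2.INTER_CUBIC)
C[:300,:384]=A; C[300:600,:456]=B
cv2.imwrite("pics/crop1.png",C)
```

```text
(no output)
```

View pics/crop1.png

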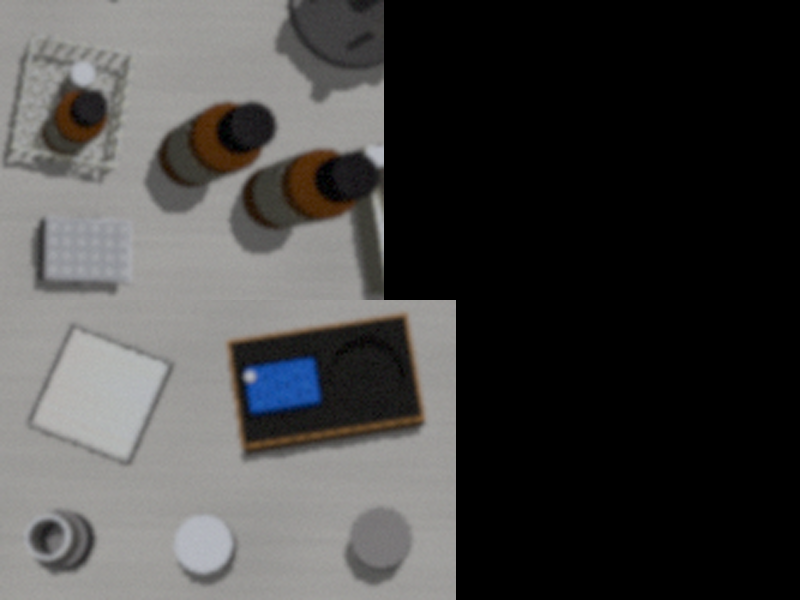

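The crop confirms it: the basket bottle is clearly the smallest of the three, with the vial cap right behind it.

Run:
```python
from h import *
c=grab("top")
A=lambda x,y:(320+x/2.4,150+y/2.4); B=lambda x,y:(120+x/2.4,150+(y-300)/2.4)
for n,p,z in [("bottle",A(88,107),149),("vial",A(83,74),90),("canister",B(49,538),62),("cap",B(381,538),70),("jar",B(203,545),54),("tip",A(88,250),50),("pack",B(284,385),46),("well",B(370,371),40),
 *[("tray",B(*q),12) for q in((73,326),(172,363),(129,463),(29,424))],*[("ship",B(*q),42) for q in((231,343),(406,317),(423,418),(244,445))],*[("bask",A(*q),50) for q in((30,38),(130,55),(104,180),(6,165))]]:
  print(n,onz(c,p,z))
```

```text
bottle [ 564.7 -261.4  149. ]
vial [ 612.3 -269.5   90. ]
canister [437.5 264.8  62. ]
cap [440.6 -81.2  70. ]
jar [432.4 105.7  54. ]
tip [ 431.2 -279.4   50. ]
pack [607.4  26.   46. ]
well [625.7 -67.4  40. ]
tray [681.2 271.1  12. ]
tray [639.3 156.7  12. ]
tray [524.6 199.3  12. ]
tray [567.4 313.2  12. ]
ship [654.9  86.   42. ]
ship [ 687.  -106.5   42. ]
ship [ 573.3 -125.7   42. ]
ship [541.3  67.9  42. ]
bask [ 662.2 -220.4   50. ]
bask [ 644.4 -329.9   50. ]
bask [ 506.1 -298.1   50. ]
bask [ 521.2 -193.1   50. ]
```

```bash
cat >> h.py <<'E'
def plan(*tg):
    "each tg = (x,y,z,yaw) of the TCP; prints cm shift and deg turn in present tool axes"
    s=r.sense(); R0=Ro.from_euler('xyz',s["tcp_rot"]); p=np.array(s["eef_pos"])
    print("t",round(s["clock"],2),"tcp",p.round(1),np.round(s["tcp_rot"],3),"open",round(s["opening"],3),"F",np.round(s["contact_force"],1))
    for x,y,z,yaw in tg:
        R1=Ro.from_euler('xyz',[np.pi,0,yaw])
        print((x,y,z),(R0.inv().apply(np.array([x,y,z])-p)/10).round(2),(R0.inv()*R1).as_rotvec(True).round(1))
E
python3 -c "
from h import *
plan((437,265,190,0),(437,265,150,0))"
```

```text
t 0.25 tcp [172.5 600.5 230.9] [3.142e+00 1.000e-03 1.291e+00] open 1.002 F [ 0.  -0.3 -0.4]
(437, 265, 190) [-24.94  34.68   4.11] [ 0.  0. 74.]
(437, 265, 150) [-24.94  34.68   8.11] [ 0.  0. 74.]
```

Request:
apply_moves(targets=[[[1,-24.9,34.7,4.1,0,0,74],[1,-24.9,34.7,4.1,0,0,74],[1,-24.9,34.7,4.1,0,0,74],[1,-24.9,34.7,4.1,0,0,74],[1,-24.9,34.7,4.1,0,0,74],[1,-24.9,34.7,4.1,0,0,74],[1,-24.9,34.7,4.1,0,0,74],[1,-24.9,34.7,4.1,0,0,74]]])

```text
clock: 1.05
eef_pos: [420.2, 286.5, 192.9]
tcp_rot: [3.141, -0.0, 0.085]
contact_force: [1.1, 0.7, 0.4]
opening: 1.001
```

```bash
python3 -c "
from h import *
plan((437,265,180,0))"
```

```text
t 1.05 tcp [420.2 286.5 192.9] [ 3.141 -0.     0.085] open 1.001 F [1.1 0.7 0.4]
(437, 265, 180) [1.49 2.28 1.29] [ 0.  -0.   4.9]
```

Request:
apply_moves(targets=[[[1,1.5,2.3,1.3,0,0,4.9],[1,1.5,2.3,1.3,0,0,4.9],[1,1.5,2.3,1.3,0,0,4.9]]])

```text
clock: 1.35
eef_pos: [437.2, 264.3, 179.8]
tcp_rot: [3.141, 0.0, -0.001]
contact_force: [0.3, 0.0, 1.0]
opening: 1.001
```

```bash
python3 -c "
from h import *
plan((437,265,80,0))
c=grab('wrist','w1.png'); print(proj(c,[437,265,62]))"
```

```text
t 1.35 tcp [437.2 264.3 179.8] [ 3.141e+00  0.000e+00 -1.000e-03] open 1.001 F [0.3 0.  1. ]
(437, 265, 80) [-0.02 -0.07  9.98] [ 0.   0.  -0.1]
[278.3 196. ]
```

View pics/w1.png

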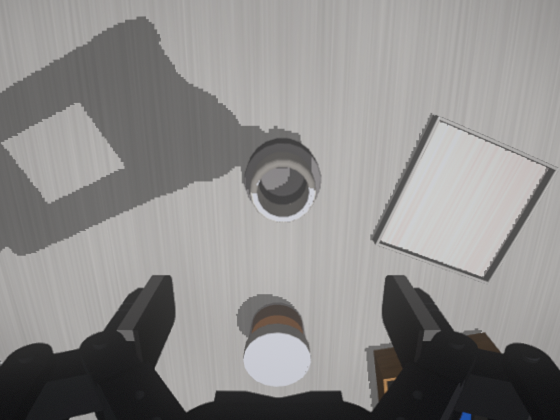

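Wrist view: canister sleeve rim ellipse is centred at about (283.5,191). Tray corners are (435,115), (554,170), (487,280) and (374,241), and the jar is at (277,360).

```bash
python3 -c "
from h import *
c=grab('wrist'); print(onz(c,(283.5,191),62),[onz(c,q,12) for q in ((435,115),(554,170),(487,280),(374,241))])
x,y,_=onz(c,(283.5,191),62);plan((x,y,70,0),(x,y,36,0))"
```

```text
[440.6 269.5  62. ] [array([567.4, 321. ,  12. ]), array([683.3, 274.9,  12. ]), array([641.2, 164.3,  12. ]), array([525.3, 206.7,  12. ])]
t 1.45 tcp [436.9 265.5 180.2] [-3.142e+00 -0.000e+00  1.000e-03] open 1.0 F [-0.   0.2  0. ]
(np.float64(440.6), np.float64(269.5), 70) [ 0.37 -0.4  11.02] [-0.  -0.   0.1]
(np.float64(440.6), np.float64(269.5), 36) [ 0.37 -0.4  14.42] [-0.  -0.   0.1]
```

Request:
apply_moves(targets=[[[1,0.4,-0.3,5,0,0,0],[1,0.4,-0.3,10,0,0,0],[1,0.4,-0.3,13,0,0,0],[1,0.4,-0.3,14.5,0,0,0],[1,0.4,-0.3,14.5,0,0,0]]])

```text
clock: 1.95
eef_pos: [439.0, 268.9, 33.4]
tcp_rot: [3.14, 0.003, 0.004]
contact_force: [-0.2, 0.9, -0.1]
opening: 0.997
```

Request:
apply_moves(targets=[[[-1,0,0,0,0,0,0],[-1,0,0,0,0,0,0],[-1,0,0,0,0,0,0],[-1,0,0,0,0,0,0],[-1,0,0,0,0,0,0],[-1,0,0,0,0,0,0],[-1,0,0,0,0,0,0],[-1,0,0,0,0,0,0]]], newtons=40)

```text
clock: 2.75
eef_pos: [439.7, 269.8, 35.1]
tcp_rot: [-3.142, 0.001, 0.003]
contact_force: [-2.6, 1.5, 5.1]
opening: 0.573
```

Request:
apply_moves(targets=[[[-1,0,0,-2,0,0,0],[-1,0,0,-5,0,0,0],[-1,0,0,-9,0,0,0],[-1,0,0,-13,0,0,0],[-1,0,0,-15,0,0,0],[-1,0,0,-15,0,0,0]]])

```text
clock: 3.35
eef_pos: [441.8, 271.0, 189.2]
tcp_rot: [-3.138, -0.006, 0.004]
contact_force: [-0.0, 0.6, -1.1]
opening: 0.569
```

```bash
python3 -c "
from h import *
plan((623,-67,190,0))
c=grab('wrist','w2.png')"
```

```text
t 3.35 tcp [441.8 271.  189.2] [-3.138 -0.006  0.004] open 0.569 F [-0.   0.6 -1.1]
(623, -67, 190) [18.   33.86 -0.11] [-0.2 -0.3  0.2]
```

View pics/w2.png

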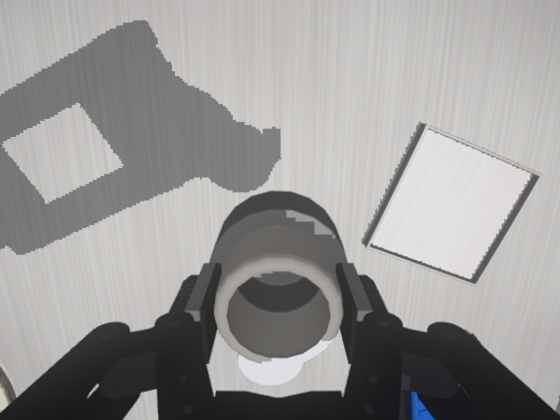

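Canister is held upright, rim centre at about (278,308). Next I go just past the well to see it.

Request:
apply_moves(targets=[[[-1,18,40,0,0,0,0],[-1,18,40,0,0,0,0],[-1,18,40,0,0,0,0],[-1,18,40,0,0,0,0],[-1,18,40,0,0,0,0],[-1,18,40,0,0,0,0],[-1,18,40,0,0,0,0],[-1,18,40,0,0,0,0]]])

```text
clock: 4.2
eef_pos: [605.7, -95.9, 184.8]
tcp_rot: [-3.139, -0.001, 0.003]
contact_force: [-0.0, 1.4, -1.0]
opening: 0.571
```

Request:
apply_moves(targets=[[[-1,0.3,4,0,0,0,0],[-1,0.3,4,0,0,0,0],[-1,0.3,4,0,0,0,0]]])

```text
clock: 4.5
eef_pos: [607.7, -136.6, 182.8]
tcp_rot: [-3.138, 0.002, 0.001]
contact_force: [-0.8, -0.0, -1.6]
opening: 0.571
```

```bash
python3 -c "
from h import *
plan((623,-67,190,0))
c=grab('wrist','w3.png'); print('rim held',onz(c,(278,308),r.sense()['eef_pos'][2]+27),proj(c,[623,-67,40]))"
```

```text
t 4.5 tcp [ 607.7 -136.6  182.8] [-3.138e+00  2.000e-03  1.000e-03] open 0.571 F [-0.8 -0.  -1.6]
(623, -67, 190) [ 1.54 -6.96 -0.69] [-0.2  0.1  0.1]
rim held [ 607.5 -134.   210.2] [299.5  98.9]
```

View pics/w3.png

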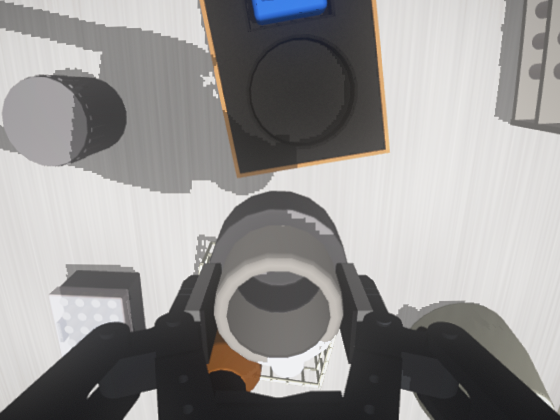

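Wrist view: well rim circle is centred at about (301.5,91), with shipper near corners at (239,175) and (388,151). The cap is on the left at (45,120), and the basket with bottle is below the gripper.

```bash
python3 -c "
from h import *
s=r.sense()
c=grab('wrist'); w=onz(c,(301.5,91),40); a=onz(c,(239,175),42);b=onz(c,(388,151),42); print('well',w,a,b,(b-a)/np.linalg.norm(b-a), 'capTop',onz(c,(46,120),70))
u=(b-a)/np.linalg.norm(b-a); v=np.array([-u[1],u[0],0]); print((a+b)/2+v*54, np.linalg.norm(b-a))
h=onz(c,(278,308),s['eef_pos'][2]+27)-s['eef_pos']; print(h)
plan((w[0]-h[0],w[1]-h[1],185,0))"
```

```text
well [624.4 -60.2  40. ] [ 576.1 -124.3   42. ] [ 692.8 -104.6   42. ] [0.98604924 0.1664539  0.        ] capTop [444.5 -77.8  70. ]
[625.46148947 -61.20334115  42.        ] 118.35108786994729
[-0.28588407  2.37440469 26.95531658]
t 4.6 tcp [ 608.  -135.   183.6] [-3.138e+00  1.000e-03  4.000e-03] open 0.574 F [-0.2  1.1 -1.5]
(np.float64(624.6858840689723), np.float64(-62.574404694494845), 185) [ 1.69 -7.23 -0.11] [-0.2  0.1  0.2]
```

Request:
apply_moves(targets=[[[-1,1.65,-5,0,0,0,0],[-1,1.65,-7.2,0,0,0,0],[-1,1.65,-7.2,4,0,0,0],[-1,1.65,-7.2,8,0,0,0],[-1,1.65,-7.2,9.5,0,0,0],[-1,1.65,-7.2,9.5,0,0,0]]])

```text
clock: 5.2
eef_pos: [622.1, -61.3, 86.7]
tcp_rot: [-3.137, 0.006, 0.005]
contact_force: [-0.1, -0.3, -1.3]
opening: 0.571
```

```bash
python3 -c "
from h import *
plan((624.5,-63,70,0),(624.5,-63,56,0))
c=grab('scene'); cv2.imwrite('pics/s1.png',cv2.resize(c['img'][170:300,220:400,::-1],None,fx=4,fy=4))"
```

```text
t 5.2 tcp [622.1 -61.3  86.7] [-3.137  0.006  0.005] open 0.571 F [-0.1 -0.3 -1.3]
(624.5, -63, 70) [0.24 0.18 1.67] [-0.2  0.3  0.3]
(624.5, -63, 56) [0.25 0.18 3.07] [-0.2  0.3  0.3]
```

View pics/s1.png

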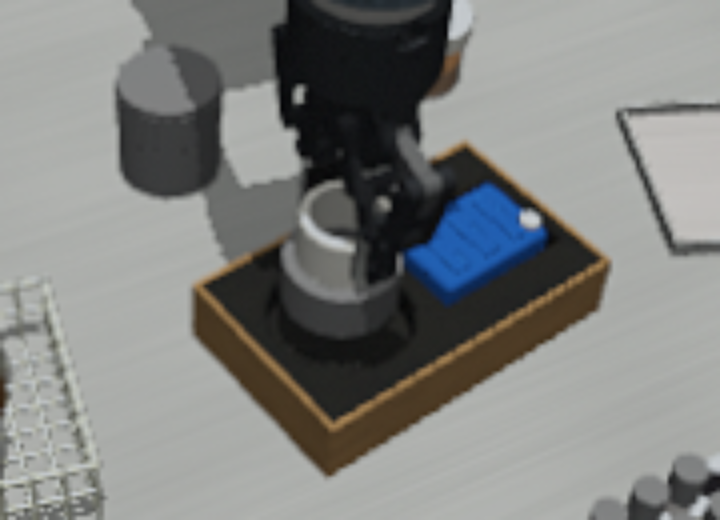

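The scene crop shows the canister hovering over the well, roughly centred (foot about (342,305), well about (347,335)). Lowering.

Request:
apply_moves(targets=[[[-1,0.2,0.1,1,0,0,0],[-1,0.2,0.1,2,0,0,0],[-1,0.2,0.1,2.6,0,0,0],[-1,0.2,0.1,2.9,0,0,0],[-1,0.2,0.1,3.1,0,0,0],[-1,0.2,0.1,3.1,0,0,0]]])

```text
clock: 5.85
eef_pos: [625.5, -62.7, 57.5]
tcp_rot: [-3.138, 0.003, 0.004]
contact_force: [0.0, 0.0, -0.9]
opening: 0.569
```

Request:
apply_moves(targets=[[[-1,0,0,0.2,0,0,0],[-1,0,0,0.3,0,0,0],[-1,0,0,0.3,0,0,0]]])

```text
clock: 6.15
eef_pos: [625.8, -62.7, 55.2]
tcp_rot: [-3.138, 0.002, 0.004]
contact_force: [-2.1, 1.4, 4.6]
opening: 0.568
```

Request:
apply_moves(targets=[[[1,0,0,0,0,0,0],[1,0,0,0,0,0,0],[1,0,0,0,0,0,0],[1,0,0,0,0,0,0],[1,0,0,0,0,0,0],[1,0,0,-3,0,0,0],[1,0,0,-8,0,0,0],[1,0,3,-13,0,0,0]]])

```text
clock: 6.95
eef_pos: [626.0, -87.0, 179.4]
tcp_rot: [-3.137, 0.003, 0.007]
contact_force: [0.6, -0.9, -0.6]
opening: 1.0
```

```bash
python3 -c "
from h import *
plan((565,-262,230,0))
c=grab('wrist'); cv2.imwrite('pics/w4.png',c['img'][:,:,::-1])"
```

```text
t 6.95 tcp [626.  -87.  179.4] [-3.137e+00  3.000e-03  7.000e-03] open 1.0 F [ 0.6 -0.9 -0.6]
(565, -262, 230) [-6.23 17.43 -5.13] [-0.3  0.2  0.4]
```

View pics/w4.png

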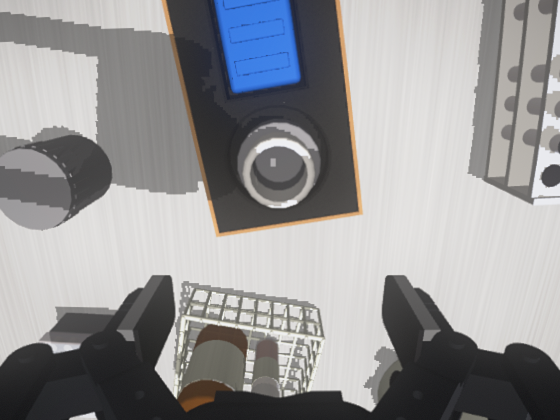

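The canister stands in the well: sleeve rim centre about (279,172), shipper corners (218,236) and (361,214).

```bash
python3 -c "
from h import *
c=grab('wrist'); a=onz(c,(218,235.5),42);b=onz(c,(361,213.5),42)
u=(b-a)/np.linalg.norm(b-a); v=np.array([-u[1],u[0],0]); print('canister',onz(c,(279,172),82),'well?',(a+b)/2+v*54,np.linalg.norm(b-a), 'wellrim topmost', onz(c,(277,106),40))
plan((565,-262,250,0))"
```

```text
canister [630.9 -70.4  82. ] well? [630.95061865 -71.94675058  42.        ] 121.88552005878309 wellrim topmost [629.5 -28.6  40. ]
t 7.05 tcp [630.  -91.4 184.6] [-3.14  -0.008  0.004] open 0.997 F [ 0.4  0.3 -0. ]
(565, -262, 250) [-6.51 17.03 -6.62] [-0.1 -0.5  0.2]
```

Request:
apply_moves(targets=[[[1,-6.5,17,-6.6,0,0,0],[1,-6.5,17,-6.6,0,0,0],[1,-6.5,17,-6.6,0,0,0],[1,-6.5,17,-6.6,0,0,0],[1,-6.5,17,-6.6,0,0,0],[1,-6.5,17,-6.6,0,0,0]]])

```text
clock: 7.65
eef_pos: [564.7, -262.3, 249.5]
tcp_rot: [-3.14, -0.008, 0.001]
contact_force: [-0.3, 0.4, -0.8]
opening: 0.999
```

Request:
apply_moves(targets=[[[1,0,0,0,0,0,0],[1,0,0,0,0,0,0]]])

```text
clock: 7.85
eef_pos: [564.7, -260.9, 248.4]
tcp_rot: [-3.139, -0.007, 0.002]
contact_force: [1.0, 0.3, 0.6]
opening: 1.003
```

```bash
cat >> h.py <<'E'
import pickle
def snap(name,fn):
    c=grab(name,fn+".png"); pickle.dump(c,open(fn+".pkl","wb")); return c
def load(fn): return pickle.load(open(fn+".pkl","rb"))
E
python3 -c "
from h import *
c=snap('wrist','w5'); plan((565,-262,121,0))
print(proj(c,[565,-262,149]),proj(c,[612,-269,90]))"
```

```text
t 7.9 tcp [ 564.8 -261.   248.6] [-3.139e+00 -7.000e-03  3.000e-03] open 1.003 F [-0.4 -0.2  0.5]
(565, -262, 121) [-0.07  0.14 12.76] [-0.1 -0.4  0.2]
[278.1 206.6] [332.6 192.2]
```

View pics/w5.png

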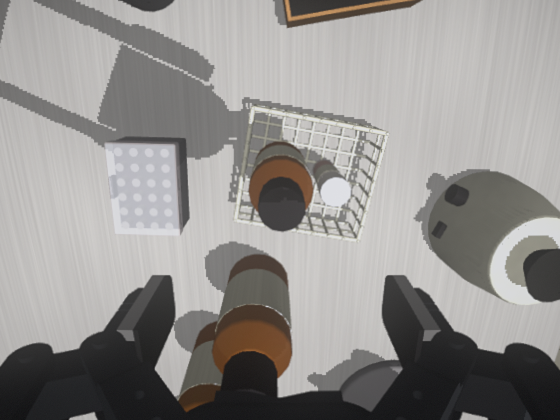

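Wrist view: bottle cap is at (282,203), vial cap at (335,190), and a large look-alike's cap is near (250,375).

```bash
python3 -c "
from h import *
c=load('w5'); print(onz(c,(282,203),149),onz(c,(335,190),90),[onz(c,(250,375),z) for z in (180,200,220)])
t=load('w5'); 
plan((566,-260,121,0))"
```

```text
[ 567.7 -259.4  149. ] [ 613.9 -267.    90. ] [array([ 544.7, -380.6,  180. ]), array([ 546.5, -361.5,  200. ]), array([ 548.3, -342.5,  220. ])]
t 7.9 tcp [ 564.8 -261.   248.6] [-3.139e+00 -7.000e-03  3.000e-03] open 1.003 F [-0.4 -0.2  0.5]
(566, -260, 121) [ 0.03 -0.06 12.76] [-0.1 -0.4  0.2]
```

Request:
apply_moves(targets=[[[1,0.2,-0.1,4,0,0,0],[1,0.2,-0.1,8,0,-0.4,0],[1,0.2,-0.1,11,0,-0.4,0],[1,0.2,-0.1,12.6,0,-0.4,0],[1,0.2,-0.1,12.6,0,-0.4,0],[1,0.2,-0.1,12.6,0,-0.4,0]]])

```text
clock: 8.5
eef_pos: [568.4, -259.5, 123.4]
tcp_rot: [-3.139, -0.001, 0.003]
contact_force: [0.5, 0.7, 0.6]
opening: 1.004
```

Request:
apply_moves(targets=[[[-1,0,0,0,0,0,0],[-1,0,0,0,0,0,0],[-1,0,0,0,0,0,0],[-1,0,0,0,0,0,0],[-1,0,0,0,0,0,0],[-1,0,0,0,0,0,0],[-1,0,0,0,0,0,0],[-1,0,0,0,0,0,0]]], newtons=60)

```text
clock: 9.3
eef_pos: [568.8, -259.9, 124.6]
tcp_rot: [-3.14, -0.002, 0.003]
contact_force: [-2.4, -0.0, 6.1]
opening: 0.376
```

Request:
apply_moves(targets=[[[-1,0,0,-1,0,0,0],[-1,0,0,-3,0,0,0],[-1,0,0,-6,0,0,0],[-1,0,0,-9,0,0,0],[-1,0,0,-12,0,0,0],[-1,0,0,-13,0,0,0],[-1,0,0,-13,0,0,0]]])

```text
clock: 10.0
eef_pos: [569.2, -260.4, 256.2]
tcp_rot: [-3.141, -0.005, 0.003]
contact_force: [-0.4, 0.3, -1.8]
opening: 0.378
```

```bash
python3 -c "
from h import *
c=snap('wrist','w6'); plan((603,238,255,0))"
```

```text
t 10.05 tcp [ 568.4 -260.1  254.5] [-3.14e+00 -2.00e-03  3.00e-03] open 0.379 F [-0.5  0.8 -3.7]
(603, 238, 255) [ 3.620e+00 -4.979e+01  3.000e-02] [-0.1 -0.1  0.2]
```

View pics/w6.png

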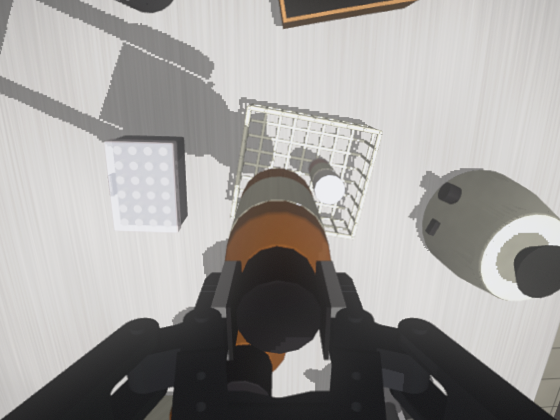

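Bottle is held upright and the vial still stands at (330,189). Carrying the bottle to the tray.

Request:
apply_moves(targets=[[[-1,0.2,-2,0,0,0,0],[-1,0.5,-6,0,0,0,0],[-1,0.8,-10,0,0,0,0],[-1,1.1,-14,0,0,0,0],[-1,1.4,-18,0,0,0,0],[-1,1.7,-22,0,0,0,0],[-1,2,-26,0,0,0,0],[-1,2.3,-29,0,0,0,0]]])

```text
clock: 10.85
eef_pos: [589.1, 32.3, 252.6]
tcp_rot: [-3.14, 0.001, 0.004]
contact_force: [0.1, -1.0, -2.6]
opening: 0.374
```

```bash
python3 -c "
from h import *
plan((603,238,255,0))"
```

```text
t 10.85 tcp [589.1  32.3 252.6] [-3.14e+00  1.00e-03  4.00e-03] open 0.374 F [ 0.1 -1.  -2.6]
(603, 238, 255) [  1.47 -20.57  -0.21] [-0.1  0.1  0.2]
```

Request:
apply_moves(targets=[[[-1,0.5,-4,0,0,0,0],[-1,0.8,-8,0,0,0,0],[-1,1,-12,0,0,0,0],[-1,1.2,-16,0,0,0,0],[-1,1.4,-19,0,0,0,0],[-1,1.4,-20.5,0,0,0,0],[-1,1.4,-20.5,3,0,0,0],[-1,1.4,-20.5,7,0,0,0]]])

```text
clock: 11.65
eef_pos: [602.8, 237.9, 182.6]
tcp_rot: [-3.139, -0.001, 0.005]
contact_force: [0.8, -0.5, -3.6]
opening: 0.375
```

```bash
python3 -c "
from h import *
plan((603,238,124,0))
c=snap('scene','s2'); cv2.imwrite('pics/s2c.png',cv2.resize(c['img'][120:250,330:470,::-1],None,fx=4,fy=4)); print(proj(c,[603,238,3]))"
```

```text
t 11.65 tcp [602.8 237.9 182.6] [-3.139e+00 -1.000e-03  5.000e-03] open 0.375 F [ 0.8 -0.5 -3.6]
(603, 238, 124) [0.01 0.01 5.86] [-0.1 -0.1  0.3]
[402.8 212.5]
```

View pics/s2c.png

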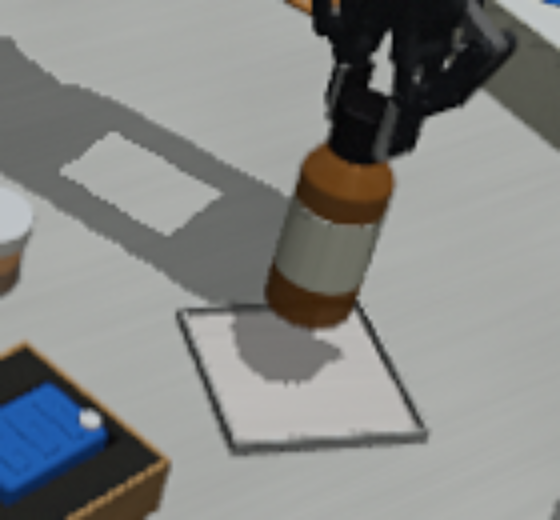

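The bottle is upright over the tray; the tray centre is at about (303,375) in the crop and agrees with the plan. Lowering.

Request:
apply_moves(targets=[[[-1,0,0,3,0,0,0],[-1,0,0,4.5,0,0,0],[-1,0,0,5.2,0,0,0],[-1,0,0,5.5,0,0,0],[-1,0,0,5.7,0,0,0],[-1,0,0,5.7,0,0,0]]])

```text
clock: 12.3
eef_pos: [598.5, 236.1, 123.7]
tcp_rot: [3.141, 0.009, 0.004]
contact_force: [-15.1, -3.4, 46.8]
opening: 0.372
```

Request:
apply_moves(targets=[[[-1,0.1,0,-0.2,0,0,0],[-1,0.2,0,-0.25,0,-0.5,0]]])

```text
clock: 12.5
eef_pos: [601.5, 236.2, 128.3]
tcp_rot: [-3.141, 0.015, 0.003]
contact_force: [-0.7, 0.0, -3.0]
opening: 0.373
```

Request:
apply_moves(targets=[[[-1,0,0,0.1,0,-0.8,0],[-1,0,0,0.15,0,-0.8,0],[-1,0,0,0.15,0,-0.8,0]]])

```text
clock: 12.8
eef_pos: [601.2, 235.9, 125.8]
tcp_rot: [3.142, 0.03, 0.003]
contact_force: [0.6, -0.1, -2.5]
opening: 0.376
```

Request:
apply_moves(targets=[[[-1,0,0,-0.1,0,1.7,0],[-1,0,0,-0.1,0,1.7,0],[-1,0,0,0.05,0,1.7,0],[-1,0,0,0.1,0,1.7,0],[-1,0,0,0.1,0,1.7,0]]])

```text
clock: 13.3
eef_pos: [601.2, 235.8, 124.5]
tcp_rot: [3.141, 0.001, 0.003]
contact_force: [0.4, -0.5, -2.3]
opening: 0.376
```

Request:
apply_moves(targets=[[[-1,0,0,0.1,0,0,0],[-1,0,0,0.15,0,0,0],[-1,0,0,0.15,0,0,0]]])

```text
clock: 13.6
eef_pos: [601.5, 236.0, 123.7]
tcp_rot: [-3.141, 0.001, 0.003]
contact_force: [-2.6, -0.4, 4.8]
opening: 0.375
```

Touching down; release.

Request:
apply_moves(targets=[[[0.1,0,0,0,0,0,0],[0.1,0,0,0,0,0,0],[0.4,0,0,0,0,0,0],[1,0,0,0,0,0,0],[1,0,0,-0.5,0,0,0],[1,0,0,-4,0,0,0],[1,0,0,-9,0,0,0],[1,0,0,-13,0,0,0]]])

```text
clock: 14.4
eef_pos: [601.8, 236.0, 256.3]
tcp_rot: [-3.141, -0.0, 0.003]
contact_force: [0.5, -0.5, -0.5]
opening: 0.997
```

```bash
python3 -c "
from h import *
plan((613,-268,200,0))
c=snap('scene','s3'); cv2.imwrite('pics/s3c.png',cv2.resize(c['img'][120:330,170:450,::-1],None,fx=2.5,fy=2.5))"
```

```text
t 14.4 tcp [601.8 236.  256.3] [-3.141e+00 -0.000e+00  3.000e-03] open 0.997 F [ 0.5 -0.5 -0.5]
(613, -268, 200) [ 0.97 50.41  5.6 ] [-0.  -0.   0.2]
```

View pics/s3c.png

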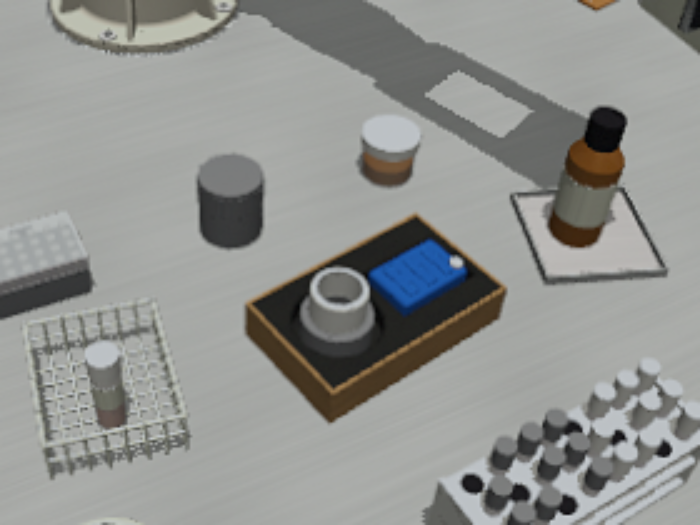

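The bottle stands upright on the tray, foot about (577,236) against tray centre (587,234). The canister sits upright in the well, and the vial stands in the basket at (105,385). Going to the vial.

Request:
apply_moves(targets=[[[1,0.2,5,0,0,0,0],[1,0.3,10,0,0,0,0],[1,0.4,15,0,0,0,0],[1,0.5,20,0,0,0,0],[1,0.6,25,0,0,0,0],[1,0.7,30,0,0,0,0],[1,0.8,35,2,0,0,0],[1,0.9,40,4,0,0,0]]])

```text
clock: 15.25
eef_pos: [615.3, -157.6, 225.6]
tcp_rot: [-3.138, -0.011, 0.003]
contact_force: [0.6, 0.6, 0.4]
opening: 1.003
```

```bash
python3 -c "
from h import *
plan((613,-268,190,0))
print(onz(load('w6'),(330,189),90))"
```

```text
t 15.25 tcp [ 615.3 -157.6  225.6] [-3.138e+00 -1.100e-02  3.000e-03] open 1.003 F [0.6 0.6 0.4]
(613, -268, 190) [-0.3  11.05  3.52] [-0.2 -0.6  0.2]
[ 614.9 -268.2   90. ]
```

Request:
apply_moves(targets=[[[1,-0.2,5,1,0,-0.3,0],[1,-0.2,9,2,0,-0.6,0],[1,-0.2,11,3.5,0,-0.6,0],[1,-0.2,11.1,3.5,0,-0.6,0],[1,-0.2,11.1,3.5,0,-0.6,0],[1,-0.2,11.1,3.5,0,-0.6,0]]])

```text
clock: 15.85
eef_pos: [614.4, -267.1, 190.7]
tcp_rot: [-3.138, -0.001, 0.004]
contact_force: [-0.4, 0.3, 0.3]
opening: 0.995
```

```bash
python3 -c "
from h import *
c=snap('wrist','w7'); x,y,z=614,-268,90
g=cv2.cvtColor(c['img'],cv2.COLOR_RGB2HSV); u,v=proj(c,[x,y,z]).astype(int); print(u,v)
m=((g[:,:,1]<30)&(g[:,:,2]>215)).astype(np.uint8); n,l,s,ce=cv2.connectedComponentsWithStats(m)
for i in range(1,n):
  if s[i,4]>300 and abs(ce[i][0]-u)<60 and abs(ce[i][1]-v)<60: print(s[i],ce[i],onz(c,ce[i],90))
plan((x,y,66,0))"
```

```text
277 205
[ 187  130  132  102 1428] [267.27170868 200.26190476] [ 606.7 -263.9   90. ]
t 15.9 tcp [ 614.6 -267.   190.9] [-3.138e+00 -2.000e-03  4.000e-03] open 0.997 F [ 0.1 -0.9 -0.1]
(614, -268, 66) [-0.08  0.14 12.49] [-0.2 -0.1  0.2]
```

View pics/w7.png

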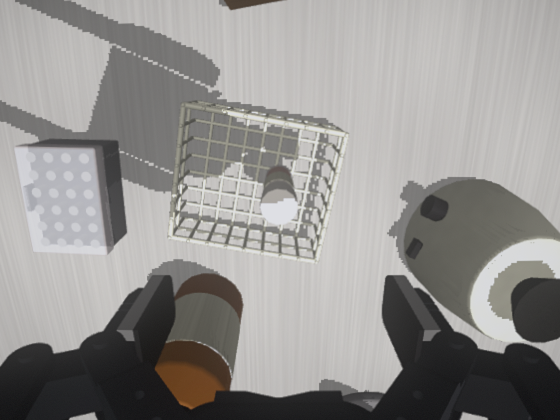

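Vial cap is at (279,204), matching the projection (277,205). I check clearance to the look-alike by triangulation before descending.

```bash
python3 -c "
from h import *
c=load('w5'); t=grab('top'); o1,d1=ray(c,(250,375)); o2,d2=ray(t,(423.3,203.3))
k=np.linalg.lstsq(np.c_[d1,-d2],o2-o1,rcond=None)[0]; print(o1+k[0]*d1,o2+k[1]*d2, onz(load('w7'),(279,204),90)); plan()"
```

```text
[ 541.40799313 -416.10467974  142.584168  ] [ 546.61598208 -418.71843847  144.60649421] [ 614.8 -266.6   90. ]
t 15.95 tcp [ 614.6 -267.   191. ] [-3.138e+00 -2.000e-03  4.000e-03] open 1.005 F [ 0.1  0.4 -0.2]
```

Request:
apply_moves(targets=[[[1,0,0,4,0,0,0],[1,0,0,8,0,0,0],[1,0,0,11,0,0,0],[1,0,0,12.4,0,0,0],[1,0,0,12.4,0,0,0],[1,0,0,12.4,0,0,0]]])

```text
clock: 16.55
eef_pos: [615.9, -266.6, 68.4]
tcp_rot: [-3.139, -0.003, 0.005]
contact_force: [-0.6, -0.3, 0.1]
opening: 0.997
```

Request:
apply_moves(targets=[[[-1,0,0,0,0,0,0],[-1,0,0,0,0,0,0],[-1,0,0,0,0,0,0],[-1,0,0,0,0,0,0],[-1,0,0,0,0,0,0],[-1,0,0,0,0,0,0],[-1,0,0,0,0,0,0],[-1,0,0,0,0,0,0]]], newtons=35)

```text
clock: 17.35
eef_pos: [616.0, -266.8, 69.1]
tcp_rot: [-3.139, -0.004, 0.005]
contact_force: [-1.7, 0.9, 6.4]
opening: 0.289
```

Request:
apply_moves(targets=[[[-1,0,0,-1,0,0,0],[-1,0,0,-4,0,0,0],[-1,0,0,-8,0,0,0],[-1,0,0,-12,0,0,0],[-1,0.2,-4,-13,0,0,0],[-1,0.5,-8,-13,0,0,0],[-1,0.9,-12,-13,0,0,0],[-1,0.9,-13,-13,0,0,0]]])

```text
clock: 18.15
eef_pos: [624.1, -133.6, 200.2]
tcp_rot: [-3.138, -0.004, 0.007]
contact_force: [-0.3, -1.0, -0.4]
opening: 0.29
```

Request:
apply_moves(targets=[[[-1,0,0,0,0,0,0],[-1,0,0,0,0,0,0],[-1,0,0,0,0,0,0]]])

```text
clock: 18.45
eef_pos: [624.0, -134.8, 200.3]
tcp_rot: [-3.139, -0.004, 0.006]
contact_force: [-0.1, 0.2, -0.4]
opening: 0.291
```

```bash
python3 -c "
from h import *
c=snap('wrist','w8'); plan((626,-62,150,0)); print(proj(c,[626,-62,82]))"
```

```text
t 18.5 tcp [ 624.  -134.9  200.2] [-3.139 -0.004  0.006] open 0.296 F [-0.7  0.6 -0.5]
(626, -62, 150) [ 0.22 -7.27  5.04] [-0.2 -0.2  0.3]
[281.4  95.4]
```

View pics/w8.png

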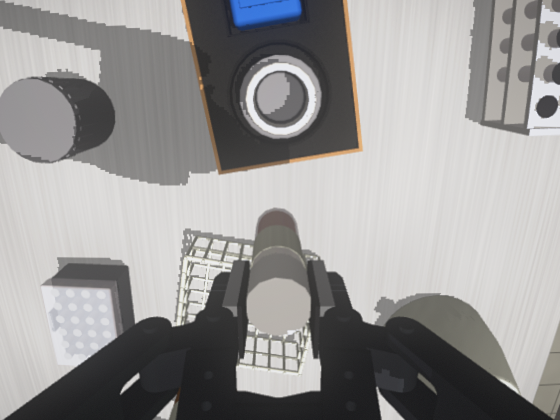

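Canister rim centre is at (281,97), and the held vial's cap top is at about (278.5,307). The vial is upright.

```bash
python3 -c "
from h import *
c=load('w8'); s=r.sense()
k=onz(c,(281,97),82); v=onz(c,(278.5,307),s['eef_pos'][2]+21); print(k,v, k-v)
plan((626,-62,150,0))"
```

```text
[625.7 -63.1  82. ] [ 623.9 -136.   221.2] [   1.8   72.9 -139.2]
t 18.5 tcp [ 624.  -134.9  200.2] [-3.139 -0.004  0.006] open 0.296 F [-0.7  0.6 -0.5]
(626, -62, 150) [ 0.22 -7.27  5.04] [-0.2 -0.2  0.3]
```

Request:
apply_moves(targets=[[[-1,0.1,-4,0,0,0,0],[-1,0.2,-7.25,0,0,0,0],[-1,0.2,-7.25,2,0,0,0],[-1,0.2,-7.25,4,0,0,0],[-1,0.2,-7.25,4,0,0,0],[-1,0.2,-7.25,4,0,0,0]]])

```text
clock: 19.1
eef_pos: [625.7, -63.1, 160.4]
tcp_rot: [-3.139, -0.003, 0.005]
contact_force: [-0.3, 0.4, -0.3]
opening: 0.288
```

```bash
python3 -c "
from h import *
c=snap('wrist','w9'); plan((625.8,-62.5,94,0)); cv2.imwrite('pics/w9c.png',cv2.resize(c['img'][100:350,150:410,::-1],None,fx=2,fy=2))
c=snap('scene','s4'); cv2.imwrite('pics/s4c.png',cv2.resize(c['img'][170:300,220:400,::-1],None,fx=4,fy=4))"
```

```text
t 19.15 tcp [626.1 -63.1 161.1] [-3.139 -0.005  0.005] open 0.289 F [0.6 0.5 0.4]
(625.8, -62.5, 94) [-0.07 -0.04  6.71] [-0.2 -0.3  0.3]
```

View pics/s4c.png

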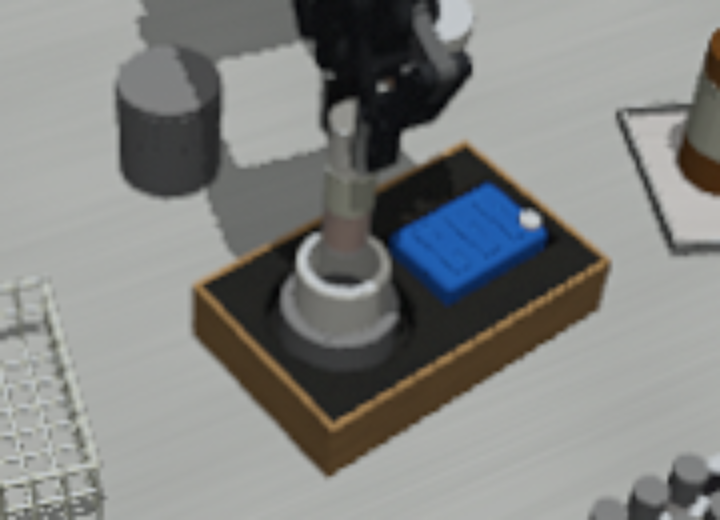

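The vial foot is above the bore and aligned. Lowering.

Request:
apply_moves(targets=[[[-1,0,0,1.5,0,0,0],[-1,0,0,3,0,0,0],[-1,0,0,4.5,0,0,0],[-1,0,0,5.8,0,0,0],[-1,0,0,6.4,0,0,0],[-1,0,0,6.4,0,0,0]]])

```text
clock: 19.8
eef_pos: [625.9, -62.7, 95.9]
tcp_rot: [-3.139, -0.003, 0.005]
contact_force: [0.1, 0.4, -0.8]
opening: 0.29
```

Request:
apply_moves(targets=[[[-1,0,0,0.2,0,0,0],[-1,0,0,0.3,0,0,0],[-1,0,0,0.3,0,0,0]]])

```text
clock: 20.1
eef_pos: [626.1, -62.7, 93.2]
tcp_rot: [-3.139, -0.004, 0.005]
contact_force: [0.3, -0.1, -0.4]
opening: 0.29
```

Request:
apply_moves(targets=[[[-1,0,0,0.15,0,0,0],[-1,0,0,0.25,0,0,0],[-1,0,0,0.25,0,0,0]]])

```text
clock: 20.4
eef_pos: [626.4, -62.7, 91.1]
tcp_rot: [-3.139, -0.004, 0.005]
contact_force: [-0.6, 0.2, 3.2]
opening: 0.29
```

Request:
apply_moves(targets=[[[-0.2,0,0,0,0,0,0],[-0.2,0,0,0,0,0,0],[0.2,0,0,0,0,0,0],[0.6,0,0,-0.3,0,0,0],[0.6,0,0,-2,0,0,0],[0.6,0,0,-5,0,0,0],[1,0,0,-10,0,0,0],[1,0,0,-12,0,0,0]]])

```text
clock: 21.2
eef_pos: [627.7, -63.3, 215.7]
tcp_rot: [-3.139, -0.01, 0.005]
contact_force: [0.6, -0.1, 0.4]
opening: 1.003
```

```bash
python3 -c "
from h import *
plan((443,-80,170,0))"
```

```text
t 21.2 tcp [627.7 -63.3 215.7] [-3.139 -0.01   0.005] open 1.003 F [ 0.6 -0.1  0.4]
(443, -80, 170) [-18.52   1.59   4.39] [-0.1 -0.6  0.3]
```

Request:
apply_moves(targets=[[[1,-5,0.4,0,0,0,0],[1,-10,0.8,0,0,0,0],[1,-15,1.2,2,0,0,0],[1,-18.4,1.6,4.4,0,-0.6,0],[1,-18.4,1.6,4.4,0,-0.6,0],[1,-18.4,1.6,4.4,0,-0.6,0],[1,-18.4,1.6,4.4,0,-0.6,0]]])

```text
clock: 21.9
eef_pos: [446.0, -80.3, 170.8]
tcp_rot: [-3.14, -0.002, 0.005]
contact_force: [-0.4, -0.6, 0.1]
opening: 0.999
```

```bash
python3 -c "
from h import *
c=snap('wrist','w10'); plan((443,-80,42,0)); print(proj(c,[443,-80,70]))"
```

```text
t 21.95 tcp [446.1 -80.3 170.8] [-3.14e+00 -2.00e-03  5.00e-03] open 1.002 F [ 0.9 -0.1  0.2]
(443, -80, 42) [-0.33 -0.   12.88] [-0.1 -0.1  0.3]
[274.1 204. ]
```

View pics/w10.png

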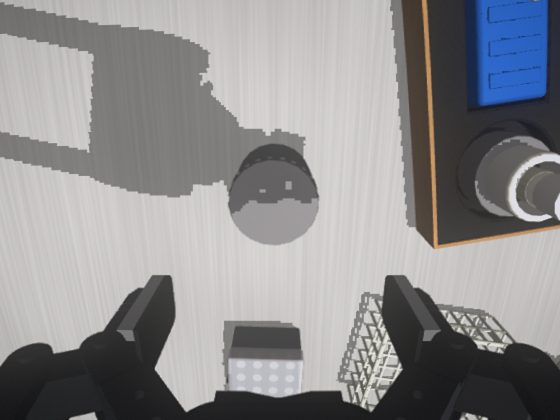

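Cap top circle is centred at (274,203), which agrees with (443,-80). The vial stands in the canister at the right edge.

Request:
apply_moves(targets=[[[1,-0.3,0,4,0,0,0],[1,-0.3,0,8,0,0,0],[1,-0.3,0,11,0,0,0],[1,-0.3,0,12.8,0,0,0],[1,-0.3,0,12.8,0,0,0],[1,-0.3,0,12.8,0,0,0]]])

```text
clock: 22.55
eef_pos: [444.4, -80.1, 43.2]
tcp_rot: [-3.14, -0.002, 0.006]
contact_force: [-0.0, -0.5, -0.7]
opening: 0.999
```

Request:
apply_moves(targets=[[[-1,0,0,0,0,0,0],[-1,0,0,0,0,0,0],[-1,0,0,0,0,0,0],[-1,0,0,0,0,0,0],[-1,0,0,0,0,0,0],[-1,0,0,0,0,0,0],[-1,0,0,0,0,0,0]]], newtons=30)

```text
clock: 23.25
eef_pos: [445.8, -80.3, 44.8]
tcp_rot: [-3.14, -0.005, 0.005]
contact_force: [-0.7, 1.0, 8.8]
opening: 0.747
```

Request:
apply_moves(targets=[[[-1,0,0,-2,0,0,0],[-1,0,0,-6,0,0,0],[-1,0,0,-10,0,0,0],[-1,0,0,-15,0,0,0],[-1,5,2,-16,0,0,0],[-1,10,4,-16,0,0,0],[-1,14,6,-16,0,0,0],[-1,17,7,-16,0,0,0]]])

```text
clock: 24.05
eef_pos: [618.4, -151.2, 207.6]
tcp_rot: [-3.141, -0.009, 0.005]
contact_force: [-0.3, -0.5, -0.7]
opening: 0.741
```

Request:
apply_moves(targets=[[[-1,0.8,0,0,0,0,0],[-1,0.8,0,0,0,0,0],[-1,0.8,0,0,0,0,0]]])

```text
clock: 24.35
eef_pos: [625.2, -150.6, 207.9]
tcp_rot: [-3.141, -0.008, 0.005]
contact_force: [-0.1, -0.3, -0.4]
opening: 0.743
```

```bash
python3 -c "
from h import *
c=snap('wrist','w11'); plan((626,-62,200,0)); print(proj(c,[626,-62,82]))"
```

```text
t 24.4 tcp [ 625.  -150.6  207.9] [-3.141 -0.008  0.005] open 0.742 F [-0.6 -0.3 -0.4]
(626, -62, 200) [ 0.14 -8.86  0.79] [-0.  -0.5  0.3]
[278.9  70.9]
```

No more pictures, so I measure numerically.

```bash
python3 -c "
from h import *
c=load('w11'); g=cv2.cvtColor(c['img'],cv2.COLOR_RGB2GRAY)
sub=cv2.medianBlur(g[10:140,210:350],3)
for rr in ((12,20),(24,31),(30,48)):
  H=cv2.HoughCircles(sub,cv2.HOUGH_GRADIENT,1,15,param1=120,param2=14,minRadius=rr[0],maxRadius=rr[1])
  if H is not None:
    for h in H[0][:4]: q=(h[0]+210,h[1]+10); print(rr,q,h[2],onz(c,q,82)[:2],onz(c,q,112)[:2])
print(proj(c,[625.7,-62.8,82]),proj(c,[626,-62.8,112]))
for v in range(20,125,5): print(v,g[v,228:332:4])
"
```

```text
(12, 20) (np.float32(272.5), np.float32(81.5)) 19.4 [621.6 -69.1] [621.8 -69.1]
(12, 20) (np.float32(283.5), np.float32(65.5)) 18.3 [629.1 -58.4] [628.5 -59.7]
(24, 31) (np.float32(277.5), np.float32(73.5)) 27.5 [625.  -63.7] [624.8 -64.4]
(30, 48) (np.float32(278.5), np.float32(77.5)) 38.6 [625.7 -66.4] [625.5 -66.8]
(30, 48) (np.float32(276.5), np.float32(62.5)) 33.0 [624.3 -56.5] [624.2 -58. ]
[278.5  72.1] [279.4  70.8]
20 [59 59 59 60 60 60 60 61 59 55 55 55 56 54 55 56 61 63 62 63 63 62 64 65
 65 65]
25 [60 61 60 59 61 61 57 52 47 47 60 62 63 63 59 49 48 52 56 63 65 65 66 66
 66 67]
30 [61 61 62 61 58 52 48 65 64 64 66 65 67 66 68 67 68 69 51 53 56 68 66 67
 68 67]
35 [ 63  63  63  57  49  65  66  66  58 112 168 177 178 177 178 168  98  68
  69  60  54  63  69  69  69  68]
40 [ 62  63  59  51  67  65  56 140 118 132 209 241 240 240 240 217 175 178
 142  71  64  57  63  71  69  70]
45 [ 65  62  52  67  59  78 115 123 240 240 240 238 223 223 238 241 240 240
 180 176  79  64  58  66  71  72]
50 [ 67  57  66  57  60 116 194 240 242 133 106  85  78  77  80 105 127 241
 240 207 178  
[... 838 characters left out ...]
241 241 241 241 242 218 104
 123 241 215 185  80  68  72  78]
95 [ 67  62  70  69 172 159 242 242 123 106 123 217 244 246 227 122 100 125
 242 242 183 176  71  67  76  78]
100 [ 68  67  57  71  70 176 122 240 241 241 105  87  99 100  88 117 229 241
 242 182 178  70  67  74  78  78]
105 [ 69  69  66  59  72  73 175 179 204 242 241 242 243 243 242 242 242 213
 185 179  70  68  72  79  78  78]
110 [ 68  68  69  66  59  71  73 116 179 181 179 184 189 195 195 182 184 183
  92  72  69  75  78  79  78  78]
115 [ 57  67  68  70  71  66  61  74  75  78 147 176 178 180 174 130  77  72
  69  72  75  79  80  79  79  79]
120 [57 58 58 67 69 72 71 68 63 64 73 75 74 69 70 68 68 70 75 79 79 80 78 80
 80 79]
```

```bash
python3 -c "
from h import *
c=load('w11'); g=cv2.cvtColor(c['img'],cv2.COLOR_RGB2GRAY)
z=208+25; o=proj(c,[625,-150.6,z]); e=proj(c,[625+32,-150.6,z]); print('expected',o,e[0]-o[0], proj(c,[625,-150.6+32,z]),proj(c,[625,-150.6-32,z]))
for u in (250,278,306): print(u,[(v,int(g[v,u])) for v in range(170,410,6)])
"
```

```text
expected [278.7 310.6] 85.19999999999999 [279.2 231.5] [278.2 377.4]
250 [(170, 144), (176, 143), (182, 224), (188, 115), (194, 78), (200, 77), (206, 76), (212, 77), (218, 75), (224, 75), (230, 98), (236, 82), (242, 107), (248, 107), (254, 106), (260, 105), (266, 105), (272, 106), (278, 104), (284, 105), (290, 103), (296, 104), (302, 103), (308, 103), (314, 103), (320, 103), (326, 103), (332, 103), (338, 103), (344, 103), (350, 103), (356, 103), (362, 163), (368, 161), (374, 223), (380, 222), (386, 220), (392, 95), (398, 39), (404, 35)]
278 [(170, 224), (176, 224), (182, 82), (188, 78), (194, 77), (200, 75), (206, 75), (212, 74), (218, 72), (224, 72), (230, 73), (236, 106), (242, 106), (248, 106), (254, 106), (260, 105), (266, 105), (272, 104), (278, 105), (284, 104), (290, 104), (296, 103), (302, 103), (308, 103), (314, 104), (320, 105), (326, 104), (332, 104), (338, 105), (344, 105), (350, 165), (356, 165), (362, 164), (368, 164), (374, 214), (380, 220), (386, 221), (392, 220), (398, 56), (404, 37)]
306 [(170, 223), (176, 223), (182, 223), (188, 128), (194, 81), (200, 79), (206, 78), (212, 77), (218, 75), (224, 74), (230, 73), (236, 102), (242, 173), (248, 108), (254, 106), (260, 105), (266, 104), (272, 105), (278, 105), (284, 104), (290, 103), (296, 104), (302, 104), (308, 104), (314, 104), (320, 169), (326, 105), (332, 106), (338, 166), (344, 166), (350, 165), (356, 165), (362, 165), (368, 163), (374, 224), (380, 223), (386, 223), (392, 97), (398, 42), (404, 38)]
```

Request:
apply_moves(targets=[[[-1,0.1,-4,0,0,-0.4,0],[-1,0.1,-8,0,0,-0.4,0],[-1,0.1,-8.65,0,0,-0.4,0],[-1,0.1,-8.65,2,0,-0.4,0],[-1,0.1,-8.65,3,0,-0.4,0],[-1,0.1,-8.65,3,0,-0.4,0],[-1,0.1,-8.65,3,0,-0.4,0]]])

```text
clock: 25.1
eef_pos: [625.4, -64.5, 178.1]
tcp_rot: [-3.141, -0.0, 0.005]
contact_force: [0.3, -0.5, -0.5]
opening: 0.742
```

```bash
python3 -c "
from h import *
plan((625.6,-64,98,0))
c=snap('scene','s5')
g=c['img']
# predicted cap rim centre vs canister in the scene view
print(proj(c,[625.6,-63.3,120]),proj(c,[625.6,-63.3,82]))"
```

```text
t 25.1 tcp [625.4 -64.5 178.1] [-3.141 -0.     0.005] open 0.742 F [ 0.3 -0.5 -0.5]
(625.6, -64, 98) [ 0.01 -0.05  8.01] [-0.  -0.   0.3]
[307.2 221.8] [305.9 234.7]
```

Request:
apply_moves(targets=[[[-1,0,-0.05,2,0,0,0],[-1,0,-0.05,4,0,0,0],[-1,0,-0.05,4.7,0,0,0],[-1,0,-0.05,4.7,0,0,0]]])

```text
clock: 25.55
eef_pos: [625.4, -64.3, 131.0]
tcp_rot: [-3.141, 0.0, 0.004]
contact_force: [0.3, 1.1, -0.2]
opening: 0.741
```

Request:
apply_moves(targets=[[[-1,0,0,0.4,0,0,0],[-1,0,0,0.8,0,0,0],[-1,0,0,1.1,0,0,0],[-1,0,0,1.1,0,0,0]]])

```text
clock: 25.95
eef_pos: [625.3, -64.2, 119.8]
tcp_rot: [-3.141, 0.0, 0.004]
contact_force: [0.3, 0.1, -1.1]
opening: 0.74
```

Past the sleeve rim (contact would have come at 127) with no contact. Continue.

Request:
apply_moves(targets=[[[-1,0,0,0.7,0,0,0],[-1,0,0,1.4,0,0,0],[-1,0,0,2,0,0,0],[-1,0,0,2.2,0,0,0],[-1,0,0,2.2,0,0,0]]])

```text
clock: 26.45
eef_pos: [625.0, -64.2, 97.2]
tcp_rot: [-3.141, 0.001, 0.004]
contact_force: [-0.0, -0.2, -0.3]
opening: 0.739
```

Request:
apply_moves(targets=[[[-1,0,0,0.15,0,0,0],[-1,0,0,0.25,0,0,0],[-1,0,0,0.25,0,0,0]]])

```text
clock: 26.75
eef_pos: [625.1, -64.2, 95.1]
tcp_rot: [-3.141, 0.001, 0.004]
contact_force: [-1.6, -0.2, 3.7]
opening: 0.745
```

Seated on the foot at the expected height. Release, back off and verify.

Request:
apply_moves(targets=[[[1,0,0,0,0,0,0],[1,0,0,0,0,0,0],[1,0,0,0,0,0,0],[1,0,0,-1,0,0,0],[1,0,0,-5,0,0,0],[1,0,0,-9,0,0,0],[1,0,3,-11,0,0,0],[1,0,7,-11,0,0,0]]])

```text
clock: 27.55
eef_pos: [627.9, -134.0, 210.1]
tcp_rot: [3.141, -0.006, 0.007]
contact_force: [1.0, -0.6, 0.0]
opening: 1.001
```

Request:
apply_moves(targets=[[[1,0,0,0,0,0,0],[1,0,0,0,0,0,0],[1,0,0,0,0,0,0]]])

```text
clock: 27.85
eef_pos: [627.7, -133.4, 210.2]
tcp_rot: [3.141, -0.006, 0.007]
contact_force: [-0.6, 0.5, -1.2]
opening: 1.001
```

```bash
python3 -c "
from h import *
plan()
c=snap('wrist','w12'); g=cv2.cvtColor(c['img'],cv2.COLOR_RGB2GRAY)
X=[625.4,-63.5]; o=proj(c,[*X,120]); print('exp cap top',o,proj(c,[X[0]+32,X[1],120]),proj(c,[X[0],X[1]+32,120]),proj(c,[X[0],X[1]-32,120]))
u,v=o.astype(int); print('row',[(x,int(g[v,x])) for x in range(u-75,u+76,5)]); print('col',[(y,int(g[y,u])) for y in range(max(v-75,0),v+80,5)])
a=grab('scene'); b=load('s3'); d=cv2.absdiff(a['img'],b['img']).max(2); m=cv2.morphologyEx((d>40).astype(np.uint8),cv2.MORPH_OPEN,np.ones((3,3)))
print('scene changes',[s.tolist() for s in cv2.connectedComponentsWithStats(m)[2][1:]])
print('cap exp box: top',proj(a,[625.4,-63.5,120]),'rim',proj(a,[625.4,-63.5,50]))
hsv=cv2.cvtColor(a['img'],cv2.COLOR_RGB2GRAY); print('col',[(y,int(hsv[y,307])) for y in range(200,275,3)])
for n in (b,a): print('bottle px',[int(x) for x in n['img'][190:216:4,405].sum(1)])
"
```

```text
t 27.85 tcp [ 627.7 -133.4  210.2] [ 3.141 -0.006  0.007] open 1.001 F [-0.6  0.5 -1.2]
exp cap top [274.8 101.1] [327.1 101.6] [275.1  45.3] [274.6 152.9]
row [(199, 109), (204, 51), (209, 44), (214, 46), (219, 45), (224, 145), (229, 143), (234, 144), (239, 145), (244, 145), (249, 146), (254, 146), (259, 147), (264, 148), (269, 147), (274, 148), (279, 148), (284, 149), (289, 149), (294, 149), (299, 148), (304, 148), (309, 149), (314, 149), (319, 149), (324, 106), (329, 61), (334, 61), (339, 63), (344, 63), (349, 150)]
col [(26, 44), (31, 46), (36, 50), (41, 49), (46, 39), (51, 145), (56, 144), (61, 146), (66, 146), (71, 147), (76, 147), (81, 147), (86, 148), (91, 148), (96, 148), (101, 148), (106, 148), (111, 149), (116, 147), (121, 148), (126, 148), (131, 148), (136, 148), (141, 147), (146, 148), (151, 147), (156, 58), (161, 100), (166, 187), (171, 187), (176, 188)]
scene changes [[225, 0, 12, 27, 199], [250, 0, 5, 4, 18], [258, 0, 67, 12, 437], [328, 0, 5, 6, 26], [408, 0, 79, 132, 3073], [247, 6, 8, 15, 77], [182, 8, 13, 9, 85], [199, 13, 29, 24, 261], [184, 18, 22, 29, 467], [179, 29, 6, 18, 70], [256, 30, 57, 17, 583], [253, 50, 65, 40, 1450], [200, 59, 3, 3, 9], [308, 92, 12, 13, 110], [275, 103, 13, 3, 39], [227, 103, 178, 153, 10427], [214, 265, 5, 9, 34], [205, 267, 3, 3, 9], [207, 270, 6, 6, 32], [209, 275, 13, 16, 151]]
cap exp box: top [307.1 221.7] rim [304.7 244.9]
col [(200, 170), (203, 169), (206, 169), (209, 172), (212, 125), (215, 126), (218, 127), (221, 128), (224, 127), (227, 127), (230, 127), (233, 95), (236, 57), (239, 57), (242, 56), (245, 59), (248, 58), (251, 60), (254, 57), (257, 60), (260, 60), (263, 36), (266, 34), (269, 36), (272, 28)]
bottle px [118, 219, 317, 320, 317, 288, 120]
bottle px [131, 226, 325, 329, 325, 299, 125]
```

Cap top edges match a cap seated at z=120 and coaxial within about 2 mm. The bottle is unchanged and the gripper is clear, so I hand in.

```bash
python3 -c "
from h import *
print(r.sign_off()); plan()"
```

```text
the job is handed in; nothing more can be done
None
the job is handed in; nothing more can be done
```

The job was carried out in the order asked and handed in at about 28 s. No verdict is reported, so what follows rests on my own checks.

- **Canister base:** it stands in the well, released. Wrist measurements put it within about 2 mm of the well's centre.
- **Bottle:** it stands upright on the tray, about 10 mm off centre (36 mm allowed). I set it down too hard at first, with about 47 N of wrist force (limit 120 N), then lifted it slightly, levelled it and set it down again gently. The last scene pixels show it unchanged.
- **Specimen container:** it touched the base floor at the expected height. Its cap showed about 3 mm off the canister axis, which is inside the bore.
- **Cap:** it went over the sleeve without touching and seated at the expected height. Its top edges match a seated, level cap to within about 2 mm, and the gripper was clear.

**What disagreed or was not checked:**
- The top and wrist cameras differed by 3 to 7 mm in y on several objects. I used the wrist measurements for the fits.
- One mid-task position check paired an older picture with a newer arm pose; the positions used later came from matched pictures.
- The picture limit was reached before the cap was placed, so those last checks are numerical, not visual.
- The jar, the tip box and the cold pack were never touched on purpose. I did not measure their final positions.

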